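# Put the hole saws back on their board in order of size

## Task

Put the four blue hole saws away on the wooden storage board in order of diameter, one on the middle of each black rubber pad, standing upright on their teeth: the smallest on the pad next to the red knob, then each larger one in turn, and the largest next to the white knob. Leave the glue bottle standing where it is.

Things in the scene. Friction and masses are not known exactly. Their poses are not given: they have to be found in the camera images.
- saw_26: the smallest hole saw: a blue-enamelled round cup standing on its steel teeth, 26 mm in diameter, blue body 42 mm tall, with a steel boss 18 mm across and 5 mm high in the middle of its closed top (47 mm in all). Loose; can be gripped across its diameter in any direction. Origin: centre of its underside (the teeth); z up along its axis. The four hole saws have the same colour and height and differ in diameter only
- saw_36: the second smallest hole saw: a blue-enamelled round cup standing on its steel teeth, 36 mm in diameter, blue body 42 mm tall, with a steel boss 18 mm across and 5 mm high in the middle of its closed top (47 mm in all). Loose; can be gripped across its diameter in any direction. Origin: centre of its underside (the teeth); z up along its axis. The four hole saws have the same colour and height and differ in diameter only
- saw_48: the second largest hole saw: a blue-enamelled round cup standing on its steel teeth, 48 mm in diameter, blue body 42 mm tall, with a steel boss 18 mm across and 5 mm high in the middle of its closed top (47 mm in all). Loose; can be gripped across its diameter in any direction. Origin: centre of its underside (the teeth); z up along its axis. The four hole saws have the same colour and height and differ in diameter only
- saw_62: the largest hole saw: a blue-enamelled round cup standing on its steel teeth, 62 mm in diameter, blue body 42 mm tall, with a steel boss 18 mm across and 5 mm high in the middle of its closed top (47 mm in all). Loose; can be gripped across its diameter in any direction. Origin: centre of its underside (the teeth); z up along its axis. The four hole saws have the same colour and height and differ in diameter only
- pad_1: one of four identical black rubber discs, 72 mm across and 3 mm thick, fixed in a straight row, 95 mm from centre to centre, on a pale wooden storage board (110 x 450 mm, 18 mm thick, fixed where it lies). They are numbered along the row (an end pad, next to one of the two knobs); either end can be the red-knob end. Origin: centre of its underside, 18 mm above the bench; its top is 21 mm above the bench. Its x axis runs across the board, y along the row from pad_4 to pad_1
- pad_2: one of four identical black rubber discs, 72 mm across and 3 mm thick, fixed in a straight row, 95 mm from centre to centre, on a pale wooden storage board (110 x 450 mm, 18 mm thick, fixed where it lies). They are numbered along the row (an inner pad); either end can be the red-knob end. Origin: centre of its underside, 18 mm above the bench; its top is 21 mm above the bench. Its x axis runs across the board, y along the row from pad_4 to pad_1
- pad_3: one of four identical black rubber discs, 72 mm across and 3 mm thick, fixed in a straight row, 95 mm from centre to centre, on a pale wooden storage board (110 x 450 mm, 18 mm thick, fixed where it lies). They are numbered along the row (an inner pad); either end can be the red-knob end. Origin: centre of its underside, 18 mm above the bench; its top is 21 mm above the bench. Its x axis runs across the board, y along the row from pad_4 to pad_1
- pad_4: one of four identical black rubber discs, 72 mm across and 3 mm thick, fixed in a straight row, 95 mm from centre to centre, on a pale wooden storage board (110 x 450 mm, 18 mm thick, fixed where it lies). They are numbered along the row (an end pad, next to one of the two knobs); either end can be the red-knob end. Origin: centre of its underside, 18 mm above the bench; its top is 21 mm above the bench. Its x axis runs across the board, y along the row from pad_4 to pad_1
- red_knob: small red knob, 22 mm across and 10 mm high, fixed on the board just beyond one end pad (54 mm from that pad's centre, in line with the row); it marks the end for the smallest hole saw. A like white knob marks the other end. Origin: centre of its underside, 18 mm above the bench
- glue_bottle: bystander: loose white glue bottle with orange cap and base, 65 x 72 mm and 199 mm tall, standing upright on the bench to the left of the board; to be left standing where it is. Origin: centre of its underside, z up
Things that resemble listed ones, but are neither listed nor needed, are in the scene too. Leave any orange or turquoise look-alike of the saw_26 alone.

How it is judged:
By the outcome, as a careful person would: the job done as asked, in the order asked, and still so for the second after the job is handed in, with the robot touching nothing.
It also fails if it takes over 99 s, if anything falls off the work surface, if the arm or the gripper's body presses on something with over 40 N, if the wrist force passes 120 N, or if a joint passes its speed limit or range.

## Robot

A 7-joint arm with a two-finger parallel gripper is mounted at the origin on the work surface; the furniture and walls round the work are solid. World frame = base frame: x ahead of the robot, y to its left, z up, the work surface at z = 0. Lengths are in m, angles in rad, forces in N, time in s.
With the tool pointing down it reaches from about 0.4 to 0.875 m from the base axis. Payload 19.3 kg.
Tool frame: the origin (TCP) lies midway between the tips of the shut fingers; the grasp point (between the pads) lies 19 mm behind it; z points along the fingers, y is the line along which they close (so a half turn about z gives the same grasp; the last joint's range is limited). The gripper opens to 85 mm and grips with 20 to 120 N. Pads are 22 mm wide; open, the fingers measure 114 mm over their backs; the gripper's body (76 mm by 85 mm) begins 54 mm behind the grasp point. The pads swing forward as they close: fully open they stand 13 mm farther back than shut.
Start: joints at [-1.352, 0.521, -0.036, 1.599, 0.021, 1.021, -0.113], TCP at [0.178, 0.599, 0.231] pointing down, gripper open.
Joint ranges: [-2.91, 2.91], [-0.3, 2.13], [-1.5, 1.42], [0.17, 2.43], [-1.26, 4.41], [0.16, 1.93], [-2.52, 2.52]. Speed limits (rad/s): [1.89, 1.89, 2.39, 2.39, 3.01, 3.01, 3.01].

## Interface

Orientations are given as [roll, pitch, yaw] about the fixed x, y, z axes, in that order (R = Rz(yaw) Ry(pitch) Rx(roll)).
In Python, from workcell import * gives the robot as it stands.
- The arm moves only by the shell command python3 -m creep 'ROWS' [FORCE]. ROWS is JSON, a list that holds one entry, the list of rows, each a list of 7 numbers: the closure, from -1 (fully open) to 1 (shut), then the shift along the tool's x, y, z in m, then the turn, a rotation vector about the tool's x, y, z in degrees. A call has 1 to 10 rows; each row shifts and turns the commanded pose from where the row before left it, along the tool's axes as they then stand; what a row does not reach is not made up. A row lasts 1/10 s, in which the tool goes at most 50 mm and 8.59 degrees, less where a joint would pass 70% of its speed; a pose out of reach is approached as far as the arm can. A call is refused whole if a number of a shift passes 0.05 or a number of a turn 8.59, either way. A call with a gripper value outside its range is refused whole. The fingers move at their own pace and stop on an object; FORCE is the grip in N (left out, the last holds). Time passes only in rows, so rows that do not move let the fingers close. It gives the time, the measured TCP pose, the force, the opening and the grip force at its end, in the units of the state.
- observe(): the state, without advancing time (a new reading comes with each control period).
- grab_frame(name): name is "side" or "top"; returns a dict with "image" (384x512x3 uint8, red, green, blue), "range_z" (384x512 float32, m along the optical axis (not along the pixel's ray), 0 where there is no reading), "fx", "fy", "cx", "cy" (pixels), "R" (3x3) and "t" (3): a world point X has camera coordinates R X + t. Camera axes: x right, y down, z forward; pixel columns grow to the right and rows downward; lengths in m; the calibration is good to about 2 mm. A picture is of the moment at which its call begins.
- job_done(): hands the job in; it is judged then, once.
Trained networks look in a picture, given as the dict that the camera call returned (one of the last four; its "shot" number tells which), for a name from the list of things; names that differ only in an ending like _2 or _b are one class to them, and where a whole thing is asked for, a point or a joint stands for the part that bears it (a point fixed in the world has none). Each returns a list of dicts, best first, with "confidence" (0 to 1); they miss things now and then, are a little off and sometimes report something else, mostly with a low value. They report only what shows in the picture. A call takes as long as a camera call. They do not tell look-alikes from the thing itself.
- find_in(picture, thing): "extent" ([centre column, centre row, width, height] in pixels, round what is visible of it).
- outline_of(picture, thing): "region" (384x512 bool, what is visible of it) and "extent" ([centre column, centre row, width, height] in pixels, round what is visible of it).
- tip_of(picture, thing): "position" ([column, row] in pixels: a listed point, or the origin of a listed thing).
The state is a dict: "clock": time; "qpos": joint angles; "qd": joint speeds; "joint_efforts": joint torques, N m; "position": TCP position; "tool_rot": TCP orientation; "force": force on the tool from outside, world axes, zero at the start; "moment": the same for the moment, N m; "grip_width": finger opening in m; "finger_force": force on a finger pad.
Only numpy, scipy, OpenCV 4.12 (cv2) and the standard library are available. Lean on these libraries where they do the work, as an engineer would, in place of code of your own. Each camera call takes 0.05 s, during which the arm holds its last target. There are 200 camera calls.

## Working session

There is one attempt and no reset: what is moved stays moved. The work goes in short steps, Python scripts to look and compute and a shell command to move; the robot and the scene stay as the last step left them, time stands still between calls to the robot, and variables do not carry over. Pictures are saved under pics/ and viewed, at most 14 in all, crops included, and the job is handed in when it is done.

```bash
mkdir -p pics
python3 - <<'E'
from workcell import *
import cv2
s=observe();print(s['clock'],s['position'],s['tool_rot'],s['grip_width'])
for n in('side','top'):
    p=grab_frame(n);cv2.imwrite(f'pics/{n}0.png',p['image'][:,:,::-1]);print(n,p['R'].round(3).tolist(),p['t'],p['fx'])
E
```

```text
0.0 [0.17794216 0.59877282 0.23072449] [-3.14043022e+00  9.04998467e-05  2.85279723e+00] 0.08545594378400197
side [[0.875, -0.484, -0.012], [-0.287, -0.498, -0.819], [0.391, 0.72, -0.574]] [-0.43356562  0.18787761  1.16855988] 467.4221301966979
top [[-0.007, -0.999, -0.036], [-0.985, 0.013, -0.171], [0.171, 0.035, -0.985]] [0.02657357 0.51857617 0.9957808 ] 418.2761963964407
```

View pics/top0.png

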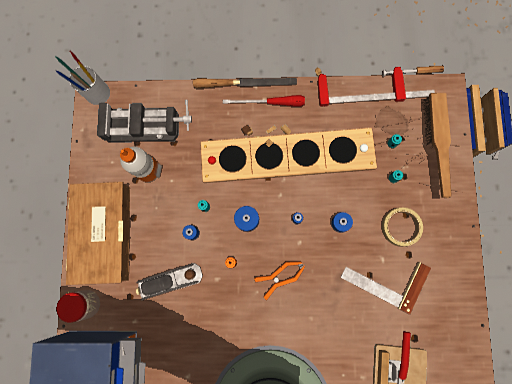

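View pics/side0.png

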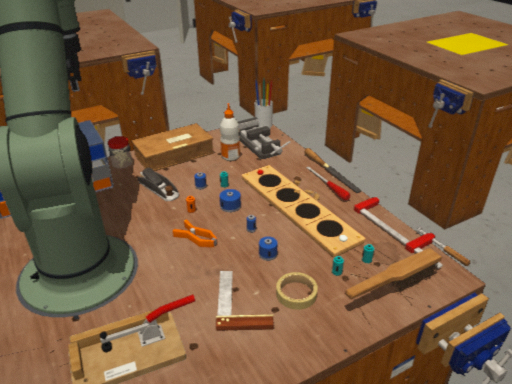

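The top view shows the blue saws at about (190,232), (246,218), (297,218) and (342,222). The red knob is at (211,160), the white knob at (364,148), and the pads at (232,158) to (343,150). There may be wood chips near (268,143). I'll measure these and enlarge that area.

```bash
cat > h.py <<'E'
from workcell import *
import cv2, numpy as np
def world(p,u,v,z):   # pixel -> world at height z
    d=p['R'].T@np.array([(u-p['cx'])/p['fx'],(v-p['cy'])/p['fy'],1]); c=-p['R'].T@p['t']
    return c+d*(z-c[2])/d[2]
def cloud(p):
    r=p['range_z'];v,u=np.mgrid[:384,:512]
    X=np.stack([(u-p['cx'])/p['fx']*r,(v-p['cy'])/p['fy']*r,r],-1)
    return (X-p['t'])@p['R']
def circ(P):  # least-squares circle through boundary pts
    A=np.c_[2*P,np.ones(len(P))];a=np.linalg.lstsq(A,(P**2).sum(1),rcond=None)[0]
    return a[:2],np.sqrt(a[2]+a[0]**2+a[1]**2)
def saws(p,zt=.042):
    W=cloud(p);h=cv2.cvtColor(p['image'],cv2.COLOR_RGB2HSV)
    m=((h[...,0]>100)&(h[...,0]<125)&(h[...,1]>120)&(h[...,2]>50)).astype('uint8')
    n,l,s,c=cv2.connectedComponentsWithStats(m);out=[]
    for i in range(1,n):
        if s[i,4]<25:continue
        k=(l==i)
        zz=np.percentile(W[k][:,2],85)
        if not(.02<zz<.3):continue
        k&=abs(W[...,2]-zz)<.008; kk=k.astype('uint8')
        cs,_=cv2.findContours(kk,cv2.RETR_EXTERNAL,cv2.CHAIN_APPROX_NONE)
        b=max(cs,key=len)[:,0]
        P=np.array([world(p,x,y,zz)[:2] for x,y in b]); q,r=circ(P)
        out.append((c[i].round(0),s[i,4],q.round(4),round(2000*r+2,1),round(float(zz),4)))
    return out
E
python3 - <<'E'
from h import *
p=grab_frame('top')
for o in saws(p):print('saw',*o)
for n,z in(('pad_1',.021),('red_knob',.028),('saw_26',.047),('glue_bottle',0)):
    for d in outline_of(p,n):
        if d['confidence']<.3:continue
        m=d['region'];M=cv2.moments(m.astype('uint8'),True);u,v=M['m10']/M['m00'],M['m01']/M['m00']
        W=cloud(p)[m]; print(n,round(d['confidence'],2),round(u),round(v),world(p,u,v,z).round(4),np.median(W,0).round(4))
c=p['image'][110:250,170:400];cv2.imwrite('pics/c1.png',cv2.resize(c[:,:,::-1],None,fx=3.4,fy=3.4,interpolation=2))
W=cloud(p);print('board/chips z',[(q,W[q[1],q[0]].round(3)) for q in((268,143),(285,128),(247,130),(250,170),(268,157))])
E
```

```text
saw [70. 80.] 72 [0.7842 0.483 ] 11.4 0.1687
saw [246. 218.] 441 [0.4522 0.0549] 61.0 0.0449
saw [297. 218.] 39 [ 0.4529 -0.0718] 24.0 0.0443
saw [342. 222.] 251 [ 0.4408 -0.1805] 47.0 0.0454
saw [190. 232.] 127 [0.4197 0.1945] 34.9 0.0451
saw [116. 364.] 319 [0.1493 0.3322] 33.0 0.1448
pad_1 0.95 342 150 [ 0.6288 -0.1922  0.021 ] [ 0.6282 -0.1921  0.0224]
pad_1 0.93 232 158 [0.6099 0.0924 0.021 ] [0.6096 0.0925 0.0223]
pad_1 0.76 306 152 [ 0.6233 -0.0973  0.021 ] [ 0.6229 -0.0967  0.0224]
pad_1 0.64 269 156 [ 0.6161 -0.0023  0.021 ] [ 0.6162 -0.0028  0.0222]
saw_26 0.88 341 223 [ 0.4383 -0.1778  0.047 ] [ 0.438  -0.1785  0.0434]
saw_26 0.78 247 219 [0.4507 0.0534 0.047 ] [0.4502 0.0528 0.0431]
saw_26 0.77 190 233 [0.4177 0.1929 0.047 ] [0.4187 0.1935 0.0428]
saw_26 0.69 203 206 [0.4839 0.1609 0.047 ] [0.4843 0.1618 0.0438]
saw_26 0.59 342 150 [ 0.6206 -0.1875  0.047 ] [ 0.6274 -0.1917  0.0223]
saw_26 0.53 231 262 [0.3452 0.092  0.047 ] [0.3456 0.0914 0.0457]
saw_26 0.45 396 177 [ 0.5508 -0.315   0.047 ] [ 0.5519 -0.3167  0.0429]
glue_bottle 0.57 139 164 [0.6039 0.3422 0.    ] [0.5742 0.3012 0.1279]
board/chips z [((268, 143), array([ 0.649, -0.001,  0.024])), ((285, 128), array([ 0.69 , -0.046,  0.021])), ((247, 130), array([0.685, 0.054, 0.024])), ((250, 170), array([0.579, 0.046, 0.018])), ((268, 157), array([ 0.612, -0.   ,  0.023]))]
```

View pics/c1.png

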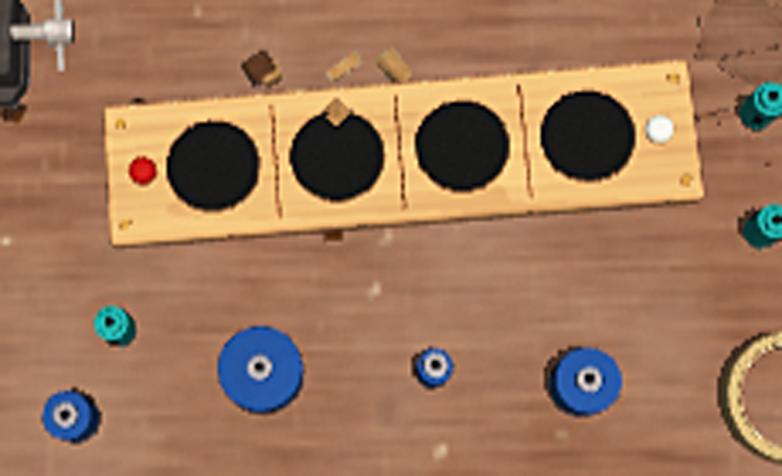

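saw_26 = (297,218), 24 mm measured; saw_36 = (190,232), 35 mm; saw_48 = (342,222), 47 mm; saw_62 = (246,218), 61 mm. The crop confirms these are the blue ones, and the look-alikes are turquoise or orange. The pads from the red end are A(.610,.0925), B(.6165,-.0025), C(.623,-.097) and D(.629,-.192). A loose chip lies on the rear edge of B, clear of where a 36 mm saw would stand. I'll turn the tool to yaw π so that tool x = -X, y = +Y and z = -Z.

```bash
python3 -m creep '[[[-1,0,0,0,0,0,-8.28],[-1,0,0,0,0,0,-8.28],[-1,-0.022,-0.040,0,0,0,0],[-1,-0.022,-0.040,0,0,0,0],[-1,-0.022,-0.040,0,0,0,0],[-1,-0.022,-0.040,0,0,0,0],[-1,-0.022,-0.040,0,0,0,0],[-1,-0.022,-0.040,0,0,0,0]]]' 40
```

```text
clock: 1.15
position: [0.3107, 0.3575, 0.2314]
tool_rot: [3.141, 0.0, -3.141]
force: [1.3, 1.0, -0.6]
grip_width: 0.0856
finger_force: 0.0
```

```bash
python3 -m creep '[[[-1,-0.0218,-0.0326,0,0,0,0],[-1,-0.0218,-0.0326,0,0,0,0],[-1,-0.0218,-0.0326,0,0,0,0],[-1,-0.0218,-0.0326,0,0,0,0],[-1,-0.0218,-0.0326,0,0,0,0],[-1,0,0,0.04,0,0,0],[-1,0,0,0.04,0,0,0],[-1,0,0,0.04,0,0,0],[-1,0,0,0,0,0,0],[-1,0,0,0,0,0,0]]]'
```

```text
clock: 2.15
position: [0.4191, 0.1962, 0.1119]
tool_rot: [-3.141, -0.001, -3.141]
force: [0.2, 0.3, 0.9]
grip_width: 0.0853
finger_force: 0.0
```

```bash
python3 -m creep '[[[-1,-0.0006,-0.0017,0.03,0,0,0],[-1,0,0,0.03,0,0,0],[-1,0,0,0.02,0,0,0],[-1,0,0,0.02,0,0,0],[-1,0,0,0,0,0,0],[1,0,0,0,0,0,0],[1,0,0,0,0,0,0],[1,0,0,0,0,0,0],[1,0,0,0,0,0,0],[1,0,0,0,0,0,0]]]'; python3 -m creep '[[[1,0,0,0,0,0,0],[1,0,0,0,0,0,0]]]'
```

```text
clock: 3.15
position: [0.4203, 0.1948, 0.0125]
tool_rot: [3.141, 0.001, -3.141]
force: [-3.7, -1.0, 20.4]
grip_width: 0.035
finger_force: 37.8
clock: 3.35
position: [0.4203, 0.1948, 0.0125]
tool_rot: [3.141, 0.001, -3.141]
force: [-2.1, -1.1, 20.6]
grip_width: 0.035
finger_force: 37.8
```

```bash
python3 -m creep '[[[1,0,0,-0.02,0,0,0],[1,0,0,-0.045,0,0,0],[1,0,0,-0.045,0,0,0],[1,-0.0327,-0.0329,0,0,0,0],[1,-0.0327,-0.0329,0,0,0,0],[1,-0.0327,-0.0329,0,0,0,0],[1,-0.0327,-0.0329,0,0,0,0],[1,-0.0327,-0.0329,0,0,0,0],[1,-0.0327,-0.0329,0,0,0,0],[1,0,0,0,0,0,0]]]'; python3 -m creep '[[[1,0,0,0,0,0,0],[1,0,0,0,0,0,0]]]'
python3 - <<'E'
from h import *
p=grab_frame('side')
cv2.imwrite('pics/s1.png',cv2.resize(p['image'][80:280,150:400,::-1],None,fx=3,fy=3))
E
```

```text
clock: 4.35
position: [0.6188, -0.0088, 0.1217]
tool_rot: [-3.139, 0.002, 3.136]
force: [-2.1, 0.6, -1.3]
grip_width: 0.0347
finger_force: 40.4
clock: 4.55
position: [0.6154, -0.0021, 0.1215]
tool_rot: [3.141, -0.0, -3.141]
force: [0.4, 0.3, -0.0]
grip_width: 0.0346
finger_force: 40.4
```

View pics/s1.png

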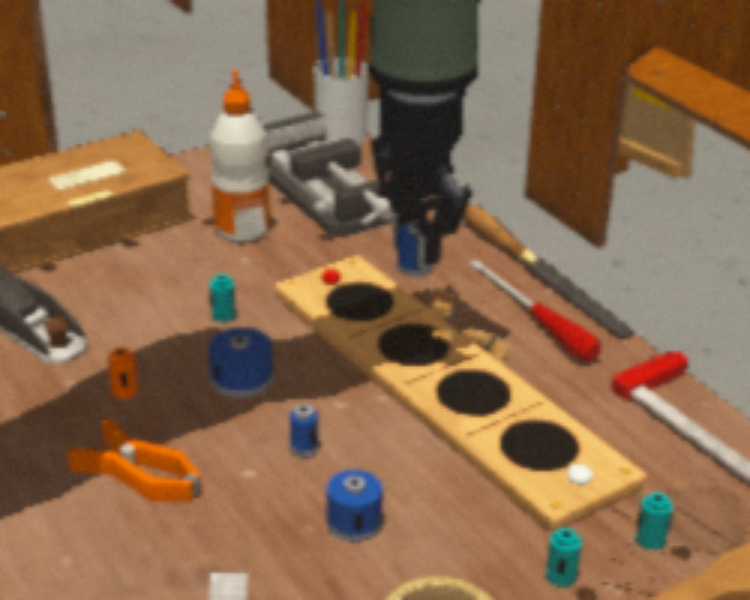

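The saw is held upright at crop (415,250), above the board. I'll lower it now.

```bash
python3 -m creep '[[[1,-0.001,0,0.03,0,0,0],[1,0,0,0.03,0,0,0],[1,0,0,0.02,0,0,0],[1,0,0,0.005,0,0,0],[1,0,0,0.002,0,0,0],[1,0,0,0,0,0,0],[1,0,0,0,0,0,0]]]'
```

```text
clock: 5.3
position: [0.6176, -0.0027, 0.0355]
tool_rot: [3.141, 0.002, -3.141]
force: [-0.1, -0.1, -0.5]
grip_width: 0.0352
finger_force: 40.4
```

```bash
python3 -m creep '[[[1,0.0008,0,0.001,0,0,0],[1,0,0,0.001,0,0,0],[1,0,0,0,0,0,0]]]';python3 -m creep '[[[-0.2,0,0,0,0,0,0],[-0.2,0,0,0,0,0,0],[-0.5,0,0,0,0,0,0],[-0.5,0,0,0,0,0,0],[-1,0,0,-0.02,0,0,0],[-1,0,0,-0.04,0,0,0],[-1,0,0,-0.04,0,0,0],[-1,0,0,0,0,0,0]]]'
```

```text
clock: 5.6
position: [0.6165, -0.0029, 0.0336]
tool_rot: [3.141, 0.001, -3.142]
force: [-6.0, 1.1, 18.1]
grip_width: 0.0349
finger_force: 42.4
clock: 6.4
position: [0.6186, -0.003, 0.1373]
tool_rot: [3.141, 0.007, 3.141]
force: [0.6, 0.6, -0.7]
grip_width: 0.0852
finger_force: 0.0
```

```bash
python3 -m creep '[[[-1,0.041,-0.0173,0,0,0,0],[-1,0.041,-0.0173,0,0,0,0],[-1,0.041,-0.0173,0,0,0,0],[-1,0.041,-0.0173,0,0,0,0],[-1,0,0,0,0,0,0],[-1,0,0,0,0,0,0],[-1,0,0,0,0,0,0]]]'
python3 - <<'E'
from h import *
p=grab_frame('top')
for o in saws(p):print('saw',*o)
E
```

```text
clock: 7.1
position: [0.4531, -0.0718, 0.1324]
tool_rot: [3.141, 0.001, -3.141]
force: [0.1, 0.1, -0.1]
grip_width: 0.0852
finger_force: 0.0
saw [70. 80.] 71 [0.7837 0.4838] 11.1 0.1675
saw [269. 153.] 143 [ 0.6144 -0.003 ] 35.7 0.0658
saw [246. 218.] 441 [0.4522 0.0548] 60.9 0.0451
saw [116. 364.] 326 [0.1488 0.338 ] 35.9 0.1453
```

```bash
python3 -m creep '[[[-1,0,0,0.04,0,0,0],[-1,0,0,0.04,0,0,0],[-1,0,0,0.02,0,0,0],[-1,0,0,0.02,0,0,0],[-1,0,0,0,0,0,0],[1,0,0,0,0,0,0],[1,0,0,0,0,0,0],[1,0,0,0,0,0,0],[1,0,0,0,0,0,0],[1,0,0,0,0,0,0]]]'; python3 -m creep '[[[1,0,0,0,0,0,0],[1,0,0,0,0,0,0]]]'
```

```text
clock: 8.15
position: [0.4526, -0.0722, 0.0131]
tool_rot: [-3.142, 0.001, -3.141]
force: [-1.9, 0.4, 12.2]
grip_width: 0.0252
finger_force: 38.5
clock: 8.35
position: [0.4526, -0.0722, 0.0131]
tool_rot: [-3.142, 0.001, -3.141]
force: [-1.6, 0.8, 12.8]
grip_width: 0.0249
finger_force: 38.5
```

```bash
python3 -m creep '[[[1,0,0,-0.02,0,0,0],[1,0,0,-0.045,0,0,0],[1,0,0,-0.045,0,0,0],[1,-0.0317,0.0329,0,0,0,0],[1,-0.0317,0.0329,0,0,0,0],[1,-0.0317,0.0329,0,0,0,0],[1,-0.0317,0.0329,0,0,0,0],[1,-0.0317,0.0329,0,0,0,0],[1,0,0,0,0,0,0],[1,0,0,0,0,0,0]]]'; python3 -m creep '[[[1,0,0,0.03,0,0,0],[1,0,0,0.03,0,0,0],[1,0,0,0.02,0,0,0],[1,0,0,0.005,0,0,0],[1,0,0,0.002,0,0,0],[1,0,0,0,0,0,0],[1,0,0,0,0,0,0]]]'
```

```text
clock: 9.35
position: [0.6105, 0.0931, 0.1221]
tool_rot: [-3.141, -0.0, -3.14]
force: [-0.1, -1.3, -0.8]
grip_width: 0.0247
finger_force: 39.5
clock: 10.05
position: [0.6112, 0.0923, 0.0365]
tool_rot: [3.141, 0.002, 3.142]
force: [-0.4, -0.1, 0.3]
grip_width: 0.025
finger_force: 39.5
```

```bash
python3 -m creep '[[[1,0,0,0.001,0,0,0],[1,0,0,0.001,0,0,0],[1,0,0,0,0,0,0]]]';python3 -m creep '[[[0,0,0,0,0,0,0],[0,0,0,0,0,0,0],[-0.2,0,0,0,0,0,0],[-0.2,0,0,0,0,0,0],[-1,0,0,-0.02,0,0,0],[-1,0,0,-0.04,0,0,0],[-1,0,0,-0.04,0,0,0],[-1,0,0,0,0,0,0]]]'
```

```text
clock: 10.35
position: [0.611, 0.0924, 0.0342]
tool_rot: [3.141, 0.001, -3.141]
force: [-2.9, -0.6, 10.1]
grip_width: 0.0247
finger_force: 40.9
clock: 11.15
position: [0.613, 0.0927, 0.1383]
tool_rot: [3.14, 0.007, 3.141]
force: [0.5, -0.0, 0.4]
grip_width: 0.0852
finger_force: 0.0
```

```bash
python3 -m creep '[[[-1,0.0243,-0.039,0,0,0,0],[-1,0.0243,-0.039,0,0,0,0],[-1,0.0243,-0.039,0,0,0,0],[-1,0.0243,-0.039,0,0,0,0],[-1,0.0243,-0.039,0,0,0,0],[-1,0.0243,-0.039,0,0,0,0],[-1,0.0243,-0.039,0,0,0,0],[-1,0,0,0,0,0,0],[-1,0,0,0,0,0,0],[-1,0,0,0,0,0,0]]]'
python3 - <<'E'
from h import *
p=grab_frame('top')
for o in saws(p):print('saw',*o)
cv2.imwrite('pics/t2.png',cv2.resize(p['image'][110:250,170:400,::-1],None,fx=3.4,fy=3.4,interpolation=2))
E
```

```text
clock: 12.15
position: [0.4412, -0.1798, 0.1333]
tool_rot: [3.141, 0.0, -3.14]
force: [0.2, 0.2, 0.7]
grip_width: 0.0852
finger_force: 0.0
saw [70. 80.] 71 [0.7842 0.482 ] 11.8 0.1656
saw [269. 153.] 144 [ 0.6143 -0.003 ] 35.7 0.066
saw [232. 156.] 70 [0.6099 0.0922] 24.5 0.0648
saw [246. 218.] 442 [0.4521 0.0549] 61.1 0.0452
saw [337. 226.] 75 [ 0.4299 -0.1669] 22.5 0.0448
saw [116. 364.] 326 [0.1487 0.3394] 37.7 0.1463
```

View pics/t2.png

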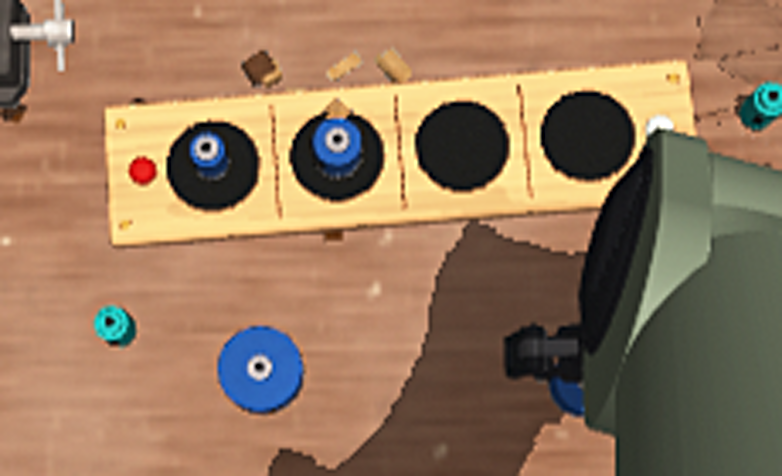

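The 26 mm saw stands on the red-end pad at crop (208,150) and the 36 mm one on the next pad at (338,142), both centred. Next is the 48 mm saw.

```bash
python3 -m creep '[[[-1,0,-0.0007,0.04,0,0,0],[-1,0,0,0.04,0,0,0],[-1,0,0,0.02,0,0,0],[-1,0,0,0.022,0,0,0],[-1,0,0,0,0,0,0],[1,0,0,0,0,0,0],[1,0,0,0,0,0,0],[1,0,0,0,0,0,0],[1,0,0,0,0,0,0],[1,0,0,0,0,0,0]]]'; python3 -m creep '[[[1,0,0,0,0,0,0],[1,0,0,0,0,0,0]]]'
```

```text
clock: 13.2
position: [0.4413, -0.1813, 0.0126]
tool_rot: [-3.141, 0.002, -3.141]
force: [-0.9, 2.1, 11.6]
grip_width: 0.0467
finger_force: 39.4
clock: 13.4
position: [0.4413, -0.1813, 0.0125]
tool_rot: [-3.141, 0.002, -3.141]
force: [-1.6, 0.9, 11.1]
grip_width: 0.0471
finger_force: 39.4
```

```bash
python3 -m creep '[[[1,0,0,-0.02,0,0,0],[1,0,0,-0.045,0,0,0],[1,0,0,-0.045,0,0,0],[1,-0.0365,0.0168,0,0,0,0],[1,-0.0365,0.0168,0,0,0,0],[1,-0.0365,0.0168,0,0,0,0],[1,-0.0365,0.0168,0,0,0,0],[1,-0.0365,0.0168,0,0,0,0],[1,0,0,0,0,0,0],[1,0,0,0,0,0,0]]]'; python3 -m creep '[[[1,0,0,0.03,0,0,0],[1,0,0,0.03,0,0,0],[1,0,0,0.02,0,0,0],[1,0,0,0.005,0,0,0],[1,0,0,0.002,0,0,0],[1,0,0,0,0,0,0],[1,0,0,0,0,0,0]]]'
```

```text
clock: 14.4
position: [0.6232, -0.0968, 0.1216]
tool_rot: [-3.141, 0.0, -3.14]
force: [-1.5, -1.0, -1.5]
grip_width: 0.047
finger_force: 42.0
clock: 15.1
position: [0.6236, -0.0976, 0.0356]
tool_rot: [-3.141, 0.002, 3.142]
force: [-0.9, 0.1, 0.2]
grip_width: 0.047
finger_force: 42.0
```

Next, lower, release and rise, then go to the 62 mm saw at (.4522,.0549).

```bash
python3 -m creep '[[[1,0,0,0.001,0,0,0],[1,0,0,0.001,0,0,0],[1,0,0,0,0,0,0]]]';python3 -m creep '[[[-0.4,0,0,0,0,0,0],[-0.4,0,0,0,0,0,0],[-0.6,0,0,0,0,0,0],[-0.6,0,0,0,0,0,0],[-1,0,0,-0.02,0,0,0],[-1,0,0,-0.04,0,0,0],[-1,0,0,-0.04,0,0,0],[-1,0,0,0,0,0,0]]]';python3 -m creep '[[[-1,0.0343,0.0304,0,0,0,0],[-1,0.0343,0.0304,0,0,0,0],[-1,0.0343,0.0304,0,0,0,0],[-1,0.0343,0.0304,0,0,0,0],[-1,0.0343,0.0304,0,0,0,0],[-1,0,0,0,0,0,0],[-1,0,0,0,0,0,0],[-1,0,0,0,0,0,0]]]'
python3 - <<'E'
from h import *
p=grab_frame('top')
for o in saws(p):print('saw',*o)
E
```

```text
clock: 15.4
position: [0.6235, -0.0974, 0.0337]
tool_rot: [-3.141, 0.001, -3.142]
force: [-5.5, 1.1, 16.6]
grip_width: 0.0471
finger_force: 43.8
clock: 16.2
position: [0.6255, -0.0978, 0.1375]
tool_rot: [-3.141, 0.007, 3.141]
force: [0.7, 0.2, 0.4]
grip_width: 0.0852
finger_force: 0.0
clock: 17.0
position: [0.4522, 0.0542, 0.1323]
tool_rot: [-3.141, 0.001, 3.141]
force: [0.3, 0.4, -0.2]
grip_width: 0.0858
finger_force: 0.0
saw [70. 80.] 72 [0.7837 0.4838] 10.7 0.1669
saw [306. 149.] 277 [ 0.6221 -0.0971] 47.3 0.0663
saw [269. 153.] 143 [ 0.6144 -0.003 ] 35.7 0.0657
saw [116. 364.] 323 [0.1486 0.3376] 36.1 0.1452
```

```bash
python3 -m creep '[[[-1,0,0.0007,0.04,0,0,0],[-1,0,0,0.04,0,0,0],[-1,0,0,0.02,0,0,0],[-1,0,0,0.024,0,0,0],[-1,0,0,0,0,0,0],[-1,0,0,0,0,0,0],[1,0,0,0,0,0,0],[1,0,0,0,0,0,0],[1,0,0,0,0,0,0],[1,0,0,0,0,0,0]]]'; python3 -m creep '[[[1,0,0,0,0,0,0],[1,0,0,0,0,0,0]]]' 60
```

```text
clock: 18.05
position: [0.4523, 0.0554, 0.0095]
tool_rot: [3.141, 0.002, 3.141]
force: [-1.9, -1.1, 10.4]
grip_width: 0.0611
finger_force: 40.7
clock: 18.25
position: [0.4523, 0.0554, 0.0097]
tool_rot: [3.141, 0.002, 3.141]
force: [-2.8, -0.5, 15.2]
grip_width: 0.0606
finger_force: 61.1
```

```bash
python3 -m creep '[[[1,0,0,-0.02,0,0,0],[1,0,0,-0.045,0,0,0],[1,0,0,-0.045,0,0,0],[1,-0.0254,-0.0353,0,0,0,0],[1,-0.0254,-0.0353,0,0,0,0],[1,-0.0254,-0.0353,0,0,0,0],[1,-0.0254,-0.0353,0,0,0,0],[1,-0.0254,-0.0353,0,0,0,0],[1,-0.0254,-0.0353,0,0,0,0],[1,-0.0254,-0.0353,0,0,0,0]]]'; python3 -m creep '[[[1,0,0,0,0,0,0],[1,0,0,0,0,0,0],[1,0,0,0.03,0,0,0],[1,0,0,0.03,0,0,0],[1,0,0,0.02,0,0,0],[1,0,0,0.005,0,0,0],[1,0,0,0.002,0,0,0],[1,0,0,0,0,0,0],[1,0,0,0,0,0,0]]]'
```

```text
clock: 19.25
position: [0.6301, -0.1934, 0.1193]
tool_rot: [-3.141, 0.001, -3.141]
force: [0.3, 0.7, -1.8]
grip_width: 0.0604
finger_force: 67.1
clock: 20.15
position: [0.63, -0.1917, 0.0327]
tool_rot: [-3.141, 0.002, -3.141]
force: [0.2, -1.0, -2.1]
grip_width: 0.0604
finger_force: 66.8
```

```bash
python3 -m creep '[[[1,0,0,0.001,0,0,0],[1,0,0,0.001,0,0,0],[1,0,0,0,0,0,0]]]';python3 -m creep '[[[-0.8,0,0,0,0,0,0],[-0.8,0,0,0,0,0,0],[-1,0,0,0,0,0,0],[-1,0,0,0,0,0,0],[-1,0,0,-0.02,0,0,0],[-1,0,0,-0.04,0,0,0],[-1,0,0,-0.04,0,0,0],[-1,0,0,0,0,0,0]]]';python3 -m creep '[[[-1,0.04,0.02,0,0,0,0],[-1,0.04,0.02,-0.02,0,0,0],[-1,0.04,0.02,-0.02,0,0,0],[-1,0.04,0.02,-0.02,0,0,0],[-1,0,0.02,-0.02,0,0,0],[-1,0,0,0,0,0,0],[-1,0,0,0,0,0,0]]]'
python3 - <<'E'
from h import *
p=grab_frame('top')
for o in saws(p):print('saw',*o)
cv2.imwrite('pics/t3.png',cv2.resize(p['image'][110:250,170:400,::-1],None,fx=3.4,fy=3.4,interpolation=2))
p=grab_frame('side')
cv2.imwrite('pics/s3.png',cv2.resize(p['image'][80:280,150:400,::-1],None,fx=3,fy=3))
E
```

```text
clock: 20.45
position: [0.6299, -0.1919, 0.0308]
tool_rot: [-3.141, 0.001, -3.142]
force: [-6.0, 0.9, 16.3]
grip_width: 0.0605
finger_force: 69.0
clock: 21.25
position: [0.6318, -0.1926, 0.1346]
tool_rot: [-3.14, 0.007, 3.141]
force: [0.7, -0.5, 0.3]
grip_width: 0.0852
finger_force: 0.0
clock: 21.95
position: [0.4698, -0.0917, 0.2094]
tool_rot: [-3.141, 0.001, -3.141]
force: [0.5, -0.5, 0.3]
grip_width: 0.0853
finger_force: 0.0
saw [70. 80.] 72 [0.7837 0.4838] 10.7 0.1669
saw [269. 153.] 144 [ 0.6146 -0.003 ] 35.6 0.0658
saw [231. 156.] 71 [0.61   0.0922] 24.6 0.0652
saw [116. 364.] 326 [0.1489 0.3389] 36.7 0.1457
```

View pics/t3.png

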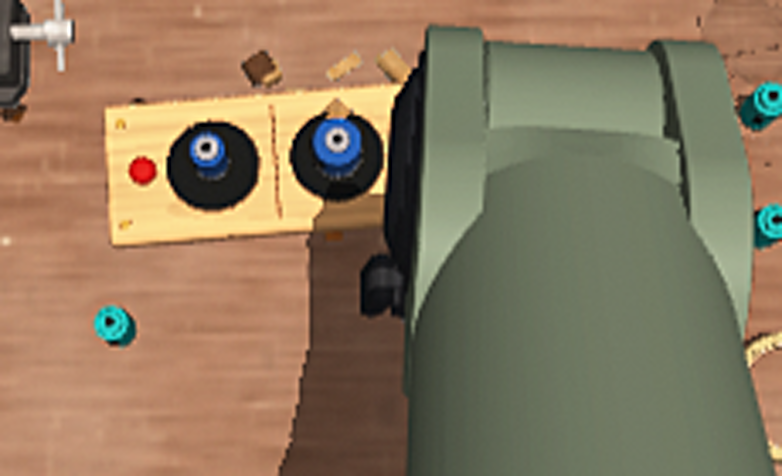

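View pics/s3.png

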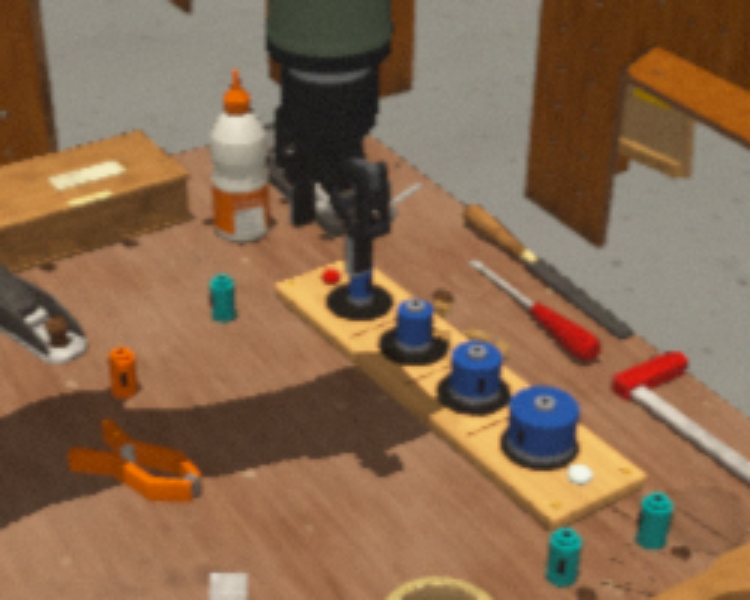

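All four stand upright and in order: in the side crop, the 26 mm saw is at (360,290) by the red knob and the 62 mm one at (540,425) by the white knob. The bottle still stands at (240,190), and the gripper is clear and high.

```bash
python3 -c "
from workcell import *
print(job_done())"
```

```text
the job is handed in; nothing more can be done
None
```

The four hole saws stand upright on their pads in order, with saw_26 at the red knob and saw_62 at the white knob, about 2 mm off centre at most on the three I re-measured (saw_62 checked by eye only); the glue bottle was not touched, and the job was handed in at about 22 s.

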